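# Wind open the damp chest and take out the beaker

### The arm

A 6-joint arm with a two-finger parallel gripper is mounted at the origin on the work surface. World frame = base frame: x ahead of the robot, y to its left, z up, the work surface at z = 0. Lengths are in m, angles in rad, forces in N, time in s.
With the tool pointing down it reaches from about 0.35 to 0.975 m from the base axis. Payload 4.9 kg.
Tool frame: the origin (TCP) lies at the very end of the fingers, on their centre line; the grasp point (between the pads) lies 19 mm behind it; z points along the fingers, y is the direction in which the jaws open and shut (so a half turn about z gives the same grasp; the last joint's range is limited). The gripper opens to 85 mm and grips with 20 to 120 N. Pads are 22 mm wide; open, the fingers measure 114 mm over their backs; the gripper's body (76 mm by 85 mm) begins 54 mm behind the grasp point. The pads swing forward as they close: fully open they stand 13 mm farther back than shut.
Start: joints at [1.087, 0.053, 1.613, -0, 1.476, -0.119], TCP at [0.223, 0.584, 0.231] pointing down, gripper open.
Joint ranges: [-3.01, 3.01], [-1.01, 2.22], [0.06, 2.58], [-1.02, 4.17], [0.09, 2.62], [-3.14, 3.14]. Speed limits (rad/s): [2.57, 2.57, 3.14, 3.14, 3.14, 3.14].

### API

Orientations are given as a rotation vector (axis times angle).
In Python, from station import ctrl gives the robot as it stands.
- The arm moves only by the tool step_arm, never from a script. Its argument "moves" is a list of rows, each a list of 5 numbers: the opening, from 0 (shut) to 1 (fully open), then the shift along the world's x, y, z in m, then the turn about the world's z in degrees. A call has 1 to 20 rows; each row shifts and turns the pose as measured when the row begins; what a row does not reach is not made up. A row lasts 1/8 s, in which the tool goes at most 62.5 mm and 10.7 degrees, less where a joint would pass 70% of its speed; a pose out of reach is approached as far as the arm can. A call is refused whole if a number of a shift passes 0.0625 or a number of a turn 10.7, either way. A call with a gripper value outside its range is refused whole. The fingers move at their own pace and stop on an object; "newtons" is the grip in N (left out, the last holds). Time passes only in rows, so rows that do not move let the fingers close. It gives the time, the measured TCP pose, the force and the opening at its end, in the units of the state.
- ctrl.get_obs(): the state, without advancing time (a new reading comes with each control period).
- ctrl.get_image(name): name is "scene" or "top"; returns a dict with "color" (384x512x3 uint8, red, green, blue), "camera_matrix" (3x3 intrinsics, pixels), "R" (3x3) and "t" (3): a world point X has camera coordinates R X + t. Camera axes: x right, y down, z forward; pixel columns grow to the right and rows downward; lengths in m; the calibration is good to about 2 mm. A picture is of the moment at which its call begins. There is no depth.
- ctrl.finish_job(): hands the job in, once; it reports no verdict.
Trained networks look in a picture, given as the dict that the camera call returned (one of the last four; its "shot" number tells which), for a name from the list of things; names that differ only in an ending like _2 or _b are one class to them, and where a whole thing is asked for, a point or a joint stands for the part that bears it (a point fixed in the world has none). Each returns a list of dicts, best first, with "p" (0 to 1); they miss things now and then, are a little off and sometimes report something else, mostly with a low value. They report only what shows in the picture. A call takes as long as a camera call.
- ctrl.spot_in(picture, query): "bbox" ([left, top, right, bottom] in pixels, round what is visible of it).
The state is a dict: "t": time; "q": joint angles; "dq": joint speeds; "effort": joint torques, N m; "tool_pos": TCP position; "tool_rot": TCP orientation; "contact_force": force on the tool from outside, world axes, zero at the start; "wrist_torque": the same for the moment, N m; "opening": finger opening in m.
Only numpy, scipy, OpenCV 4.12 (cv2) and the standard library are available. Lean on these libraries where they do the work, as an engineer would, in place of code of your own. Each camera call takes 0.05 s, during which the arm holds its last target.

### The job

Wind the damp chest's lid fully open by turning its crank clockwise until it stops (do not push or pull on the lid itself). Then take the tall beaker out of the chest and, keeping it upright, stand it on the square ware board, leaving the lid open, the low bowl in its place in the chest and the other pots and tools where they are.

Things in the scene. Friction and masses are not known exactly. Their poses are not given: they have to be found in the camera images.
- chest: Fixed plywood chest, 206 (x) by 292 (y) by 130 mm high, walls and floor 6 mm; joined to it on its right (-y), a grey winder pedestal with a crank. Origin: centre of the chest's underside, on the table; x to the far (hinge) side, y to the left along the chest, z up. The pedestal's 150 by 140 mm plate slopes up towards the chest at 32 deg; the crank turns on it about point hub.
- shelf_edge (a point): Middle of the lower right (-y) edge of a small wooden pot shelf (110 x 90 mm, a fixed pot on it reaches 363 mm high) on the gear column between crank and chest, at (-20, -243, 300) mm in the chest's frame. It overhangs the part of the crank's circle nearest the chest: an upright gripper would strike it there, one tilted along the crank's axis passes.
- crank (a joint): Crank angle, rad. 0: arm down the slope (-y), lid shut. Grows clockwise as seen looking down on the sloped plate: from the down-slope point the grip goes to -x (nearest the robot), then up-slope, then +x. Stops at 12.57 (two turns, lid fully open at 95 deg); lid angle = 0.132 x crank angle. Starts between 0 and 1.6. Needs about 3 N at the grip; stays where it is left.
- hub (a point): Crank centre on the plate's surface, at (-20, -285, 130) mm in the chest's frame; turns with the crank. Its z is the crank's axis, leaning 0.55 rad (32 deg) from vertical to the right, away from the chest: direction (0, -0.523, 0.853) in the chest's frame. Its -y points along the 65 mm steel arm to the grip.
- grip_mid (a point): Point to hold on the crank's grip: a dark wooden cylinder, 28 mm in diameter, 62 mm long, parallel to the crank's axis and 65 mm from it, spinning freely on its own axis, so that it is held without turning the hand. The point is on the cylinder's axis, 60 mm off the plate's surface; the cylinder runs from 24 to 86 mm off the plate.
- lid: Clear plastic lid, 206 by 292 by 10 mm, in an aluminium frame, geared to the crank. Origin in the middle of its hinge line, on the chest's far top edge (131 mm high); shut, it reaches to the chest's near edge. Its angle is 0.132 times the crank's.
- beaker: Tall straight beaker of pale fired clay, 56 mm in diameter, 105 mm high, wall 4 mm, about 0.2 kg, open at the top. Origin: centre of its underside; z up. It stands in one half of the chest (65 mm either way along y from the chest's middle), its rim about 19 mm below the chest's.
- bowl: Low bowl of the same clay, 90 mm across, 50 mm high, in the other half of the chest; stays there. Origin: centre of its underside.
- board: Fixed square wooden ware board, 180 by 180 by 18 mm, left of the chest. Origin: centre of its underside, on the table.
- mug: White mug, 76 mm across, 85 mm high, bystander. Origin: centre of its underside.
- rolling_pin: Small wooden rolling pin, 40 mm thick, 216 mm long, lying on the table behind the chest, bystander. Origin: under its middle, on the table; x along it.

How it is judged:
By the outcome, as a careful person would: the job done as asked, in the order asked, and still so for the second after the job is handed in, with the robot touching nothing.
It also fails if it takes over 72 s, if anything falls off the work surface, if the arm or the gripper's body presses on something with over 40 N, if the wrist force passes 120 N, or if a joint passes its speed limit or range.

## Working session

There is one attempt and no reset: what is moved stays moved. The work goes in short steps, Python scripts to look and compute and a tool call to move; the robot and the scene stay as the last step left them, time stands still between calls to the robot, and variables do not carry over. Pictures are saved under pics/ and viewed, and the job is handed in when it is done.

Besides the shell and the picture viewer there is one more tool, called after "Emit:" as name(argument=value, ...), one argument or row to a line, values as JSON. step_arm: Moves the arm, as the interface text tells. Its arguments: {"type":"object","properties":{"moves":{"type":"array","items":{"type":"array","items":{"type":"number"}}},"newtons":{"type":"number"}},"required":["moves"]}

```bash
mkdir -p pics; cat > h.py <<'E'
import numpy as np, cv2
from station import ctrl
def snap(cam,name):
    p=ctrl.get_image(cam); cv2.imwrite('pics/'+name+'.png',cv2.cvtColor(p['color'],cv2.COLOR_RGB2BGR)); return p
def proj(p,X):
    X=np.atleast_2d(X); c=X@np.array(p['R']).T+np.array(p['t']); u=c@np.array(p['camera_matrix']).T; return u[:,:2]/u[:,2:]
def onplane(p,uv,z):
    R=np.array(p['R']);t=np.array(p['t']);C=-R.T@t
    d=R.T@np.linalg.inv(p['camera_matrix'])@np.array([uv[0],uv[1],1]); return C+d*(z-C[2])/d[2]
E
python3 - <<'E'
from h import *
for cam in ['scene','top']:
    p=snap(cam,cam+'0'); print(cam,-np.array(p['R']).T@p['t'], p['camera_matrix'][0][0])
    print(np.round(p['R'],3).tolist())
    for q in ['chest','crank','grip_mid','lid','beaker','bowl','board','mug','rolling_pin']:
        print(q,[(np.round(d['bbox']).tolist(),round(d['p'],2)) for d in ctrl.spot_in(p,q)[:2]])
o=ctrl.get_obs();print(o['t'],o['tool_pos'],o['tool_rot'],o['opening'])
E
```

```text
scene [ 0.80745983 -0.27761672  1.32187467] 407.12364000208333
[[0.848, 0.531, -0.007], [0.5, -0.803, -0.325], [-0.178, 0.272, -0.946]]
chest [([152.0, 138.0, 304.0, 300.0], 0.64)]
crank [([151.0, 138.0, 302.0, 304.0], 0.73), ([152.0, 260.0, 195.0, 279.0], 0.66)]
grip_mid [([150.0, 255.0, 170.0, 272.0], 0.63), ([196.0, 141.0, 307.0, 251.0], 0.55)]
lid [([197.0, 140.0, 306.0, 252.0], 0.85)]
beaker []
bowl []
board [([243.0, 81.0, 310.0, 145.0], 0.76)]
mug [([316.0, 122.0, 356.0, 154.0], 0.75)]
rolling_pin [([280.0, 230.0, 315.0, 288.0], 0.98)]
top [0.46593983 0.02360384 1.36252502] 373.16261814243813
[[0.017, -1.0, -0.022], [-0.991, -0.014, -0.132], [0.131, 0.024, -0.991]]
chest [([216.0, 185.0, 374.0, 257.0], 0.98)]
crank [([346.0, 226.0, 372.0, 254.0], 0.54)]
grip_mid [([354.0, 244.0, 373.0, 258.0], 0.48)]
lid [([215.0, 182.0, 310.0, 250.0], 0.8)]
beaker [([218.0, 184.0, 372.0, 256.0], 0.52)]
bowl []
board []
mug [([151.0, 175.0, 177.0, 205.0], 0.84)]
rolling_pin []
1.0 [0.22299162 0.58385199 0.2313131 ] [5.69900711e-01 3.08945766e+00 5.51937393e-05] 0.08551035555672995
```

View pics/scene0.png

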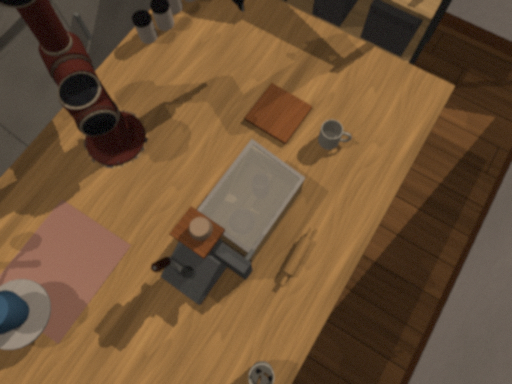

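View pics/top0.png

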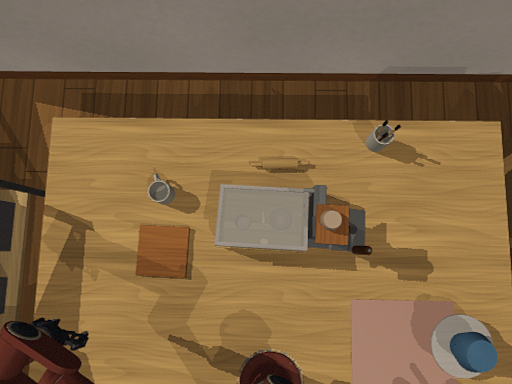

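```bash
python3 - <<'E'
import cv2
a=cv2.imread('pics/top0.png')[170:270,205:385]; cv2.imwrite('pics/top0c.png',cv2.resize(a,None,fx=4.4,fy=4.4,interpolation=cv2.INTER_CUBIC))
a=cv2.imread('pics/scene0.png')[130:310,140:320]; cv2.imwrite('pics/scene0c.png',cv2.resize(a,None,fx=3.3,fy=3.3,interpolation=cv2.INTER_CUBIC))
E
```

```text
(no output)
```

View pics/top0c.png

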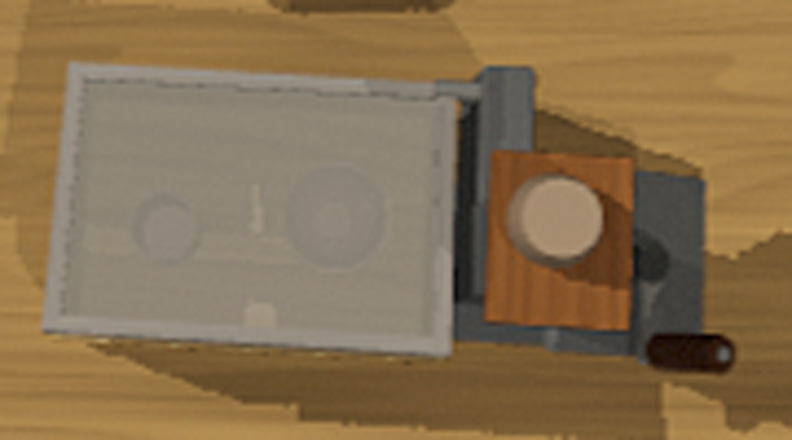

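View pics/scene0c.png

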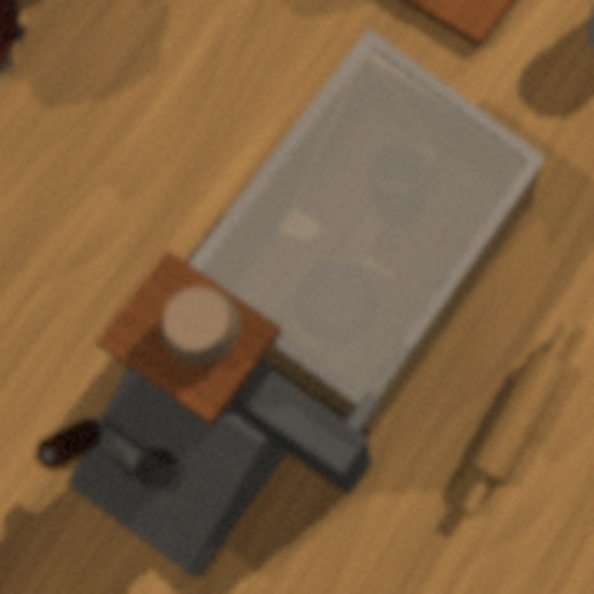

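```bash
cat >> h.py <<'E'
TH=0.55
N=np.array([0,-np.sin(TH),np.cos(TH)]);D=np.array([0,-np.cos(TH),-np.sin(TH)]);HUB=np.array([-.02,-.285,.130])
def grip(th,s): return HUB+s*N+.065*(np.cos(th)*D+np.sin(th)*np.array([-1,0,0]))
def lidpt(a,l,y,h=0): # l from hinge toward near side
    return np.array([.103-l*np.cos(a)-0*h,y,.131+l*np.sin(a)+h*np.cos(a)])
def W(pose,X):
    c,s=np.cos(pose[2]),np.sin(pose[2]); return np.array([pose[0]+c*X[0]-s*X[1],pose[1]+s*X[0]+c*X[1],X[2]])
E
cat > fit.py <<'E'
from h import *
from scipy.optimize import least_squares
T=lambda x,y:(x/4.4+205-.4,y/4.4+170-.4)
S=lambda x,y:(x/3.3+140-.35,y/3.3+130-.35)
def model(v):
    p=v[:3];th=v[3];a=.132*th;h=v[4];t=v[5]
    L=[lidpt(a,0,.146,h),lidpt(a,0,-.146,h),lidpt(a,.206,.146,h),lidpt(a,.206,-.146,h)]
    sh=[np.array([-.02+dx,-.243+dy,.3+t]) for dx,dy in [(.055,.09),(.055,0),(-.055,0),(-.055,.09)]]
    g=[grip(th,.086),grip(th,.026)]
    return [W(p,x) for x in L+sh+g]
top=[T(70,62),T(454,92),T(43,332),T(450,355),T(490,151),T(635,158),T(630,330),T(485,322),T(725,354),None]
sc=[S(543,158),S(357,428),S(371,33),S(190,262),S(281,330),S(210,420),S(99,341),S(170,255),S(50,455),None]
P=[ctrl.get_image('top'),ctrl.get_image('scene')]
def f(v):
    X=model(v);r=[]
    for p,m in zip(P,[top,sc]):
        for x,u in zip(X,m):
            if u: r+=list(proj(p,x)[0]-u)
    return r+[(v[4]-.005)/.005*.3,(v[5]-.015)/.01*.3]
r=least_squares(f,[.55,0,0,1.4,.005,.015],loss='soft_l1')
print(np.round(r.x,4)); R=np.round(np.array(f(r.x)[:-2]).reshape(2,-1,2),1);print(R.tolist())
E
python3 fit.py
```

```text
[ 5.6270e-01  3.4700e-02 -4.8500e-02  1.4885e+00 -6.0000e-04  7.9000e-03]
[[[0.4, 0.3], [0.3, -1.1], [0.1, -0.5], [-0.4, 0.4], [0.6, -0.3], [-0.5, 0.1], [-0.7, 0.2], [-0.0, -0.2], [0.0, 0.1]], [[0.3, 0.6], [2.7, -4.9], [-0.7, -0.4], [-3.1, 4.0], [0.2, -0.6], [0.3, 1.1], [-0.3, 0.4], [-0.1, -1.3], [-0.6, -0.3]]]
```

```bash
python3 - <<'E'
from h import *
from scipy.spatial.transform import Rotation as Rn
o=ctrl.get_obs();M=Rn.from_rotvec(o['tool_rot']).as_matrix();print(M.round(3).tolist(),'yaw of tool y',np.degrees(np.arctan2(M[1,1],M[0,1])))
pose=[.5627,.0347,-.0485]
for th in np.arange(0,360,15):
    a=np.radians(th); print(th,*(np.round(W(pose,grip(a,s))*1000).tolist() for s in (.060,.075)))
print('shelf edge',W(pose,[-.02,-.243,.3]),W(pose,[.035,-.243,.3]),W(pose,[-.075,-.243,.3]))
p=ctrl.get_image('top')
for n,uv in [('board',[(138,226),(189,226),(188,278),(136,276)])]:
    print(n,[onplane(p,u,.018).round(3) for u in uv])
print(W(pose,[0,.065,0]))
E
```

```text
[[-0.934, 0.357, 0.0], [0.357, 0.934, -0.0], [-0.0, -0.0, -1.0]] yaw of tool y 69.1016602921847
0 [525.0, -336.0, 147.0] [524.0, -343.0, 160.0]
15 [508.0, -333.0, 148.0] [508.0, -341.0, 161.0]
30 [493.0, -327.0, 152.0] [492.0, -335.0, 165.0]
45 [480.0, -317.0, 157.0] [479.0, -325.0, 170.0]
60 [470.0, -305.0, 164.0] [469.0, -313.0, 177.0]
75 [464.0, -292.0, 172.0] [464.0, -299.0, 185.0]
90 [462.0, -277.0, 181.0] [462.0, -285.0, 194.0]
105 [465.0, -263.0, 190.0] [465.0, -271.0, 203.0]
120 [473.0, -250.0, 198.0] [472.0, -258.0, 211.0]
135 [483.0, -239.0, 205.0] [483.0, -247.0, 218.0]
150 [497.0, -231.0, 211.0] [497.0, -239.0, 223.0]
165 [513.0, -226.0, 214.0] [513.0, -234.0, 227.0]
180 [530.0, -225.0, 215.0] [530.0, -233.0, 228.0]
195 [547.0, -228.0, 214.0] [546.0, -236.0, 227.0]
210 [562.0, -234.0, 211.0] [562.0, -242.0, 223.0]
225 [575.0, -243.0, 205.0] [575.0, -251.0, 218.0]
240 [585.0, -255.0, 198.0] [585.0, -263.0, 211.0]
255 [591.0, -269.0, 190.0] [590.0, -277.0, 203.0]
270 [592.0, -283.0, 181.0] [592.0, -291.0, 194.0]
285 [589.0, -298.0, 172.0] [589.0, -306.0, 185.0]
300 [582.0, -311.0, 164.0] [582.0, -319.0, 177.0]
315 [571.0, -322.0, 157.0] [571.0, -330.0, 170.0]
330 [558.0, -330.0, 152.0] [557.0, -338.0, 165.0]
345 [542.0, -335.0, 148.0] [541.0, -342.0, 161.0]
shelf edge [ 0.53094264 -0.20704464  0.3       ] [ 0.58587796 -0.20971109  0.3       ] [ 0.47600731 -0.20437818  0.3       ]
board [array([0.533, 0.486, 0.018]), array([0.536, 0.3  , 0.018]), array([0.352, 0.296, 0.018]), array([0.355, 0.482, 0.018])]
[0.56585126 0.09962357 0.        ]
```

Emit:
step_arm(
  moves=[
    [1,0.01,-0.02,0.05,0],
    [1,0.015,-0.03,0.05,0],
    [1,0.015,-0.04,0.05,-5],
    [1,0.015,-0.045,0.04,-5],
    [1,0.015,-0.05,0,-5],
    [1,0.015,-0.05,0,-5],
    [1,0.015,-0.05,0,-5],
    [1,0.015,-0.05,0,-5],
    [1,0.01,-0.05,0,-5],
    [1,0.01,-0.05,0,-5],
    [1,0.01,-0.05,0,-5],
    [1,0.01,-0.05,0,-5],
    [1,0.005,-0.05,0,-5],
    [1,0.005,-0.05,0,-5],
    [1,0.005,-0.05,0,-5],
    [1,0.005,-0.05,0,-5],
  ],
  newtons=40,
)

```text
t: 3.15
tool_pos: [0.3959, -0.1708, 0.425]
tool_rot: [2.268, 2.158, 0.006]
contact_force: [0.9, -0.0, 0.8]
opening: 0.0852
```

```bash
cat > st.py <<'E'
from h import *
from scipy.spatial.transform import Rotation as Rn
def st():
    o=ctrl.get_obs();M=Rn.from_rotvec(o['tool_rot']).as_matrix()
    print('t',round(o['t'],2),'pos',(o['tool_pos']*1000).round(1),'jawyaw',np.degrees(np.arctan2(M[1,1],M[0,1])).round(1),'tilt',M[2].round(3),'F',np.round(o['contact_force'],1),'open',round(o['opening']*1000,1),'q',np.round(o['q'],2))
    return o
if __name__=='__main__': st()
E
python3 st.py
```

```text
t 3.15 pos [ 395.9 -170.8  425. ] jawyaw -2.8 tilt [-0.005  0.01  -1.   ] F [ 0.9 -0.   0.8] open 85.2 q [-0.58 -0.46  1.74  0.    1.85 -0.53]
```

Emit:
step_arm(
  moves=[
    [1,0.02,-0.04,0,0],
    [1,0.023,-0.04,0,0],
    [1,0.023,-0.038,-0.02,0],
    [1,0,0,-0.04,0],
    [1,0,0,-0.05,0],
    [1,0,0,-0.04,0],
    [1,0,0,0,0],
  ],
)

```text
t: 4.03
tool_pos: [0.4623, -0.2971, 0.2713]
tool_rot: [2.275, 2.147, 0.007]
contact_force: [-0.5, 0.3, 1.2]
opening: 0.0852
```

```bash
python3 - <<'E'
from st import *
o=st()
p=snap('top','t1');q=snap('scene','s1')
for c in (p,q):
  for n in ('grip_mid','crank'): print(n,[(np.round(d['bbox']).tolist(),round(d['p'],2)) for d in ctrl.spot_in(c,n)[:2]])
a=cv2.imread('pics/t1.png')[170:300,270:420];b=cv2.imread('pics/s1.png')[180:310,120:270]
f=lambda a:cv2.resize(a,(395,342),interpolation=cv2.INTER_CUBIC)
cv2.imwrite('pics/m1.png',np.hstack([f(a),f(b)]))
E
```

```text
t 4.03 pos [ 462.3 -297.1  271.3] jawyaw -3.3 tilt [-0.006  0.012 -1.   ] F [-0.5  0.3  1.2] open 85.2 q [-0.71 -0.16  1.75  0.    1.54 -0.65]
grip_mid [([218.0, 184.0, 373.0, 254.0], 0.75), ([355.0, 247.0, 372.0, 258.0], 0.51)]
crank [([346.0, 228.0, 373.0, 251.0], 0.9), ([356.0, 248.0, 371.0, 256.0], 0.54)]
grip_mid [([156.0, 258.0, 168.0, 267.0], 0.59)]
crank [([159.0, 260.0, 195.0, 277.0], 0.7)]
```

View pics/m1.png

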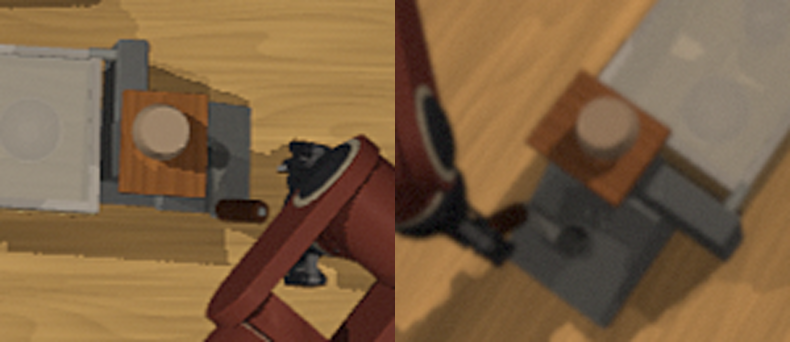

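Emit:
step_arm(
  moves=[
    [1,0,0.006,-0.03,0],
    [1,0,0,-0.03,0],
    [1,0,0,-0.03,0],
    [1,0,0,-0.01,0],
    [0.2,0,0,0,0],
    [0.2,0,0,0,0],
    [0.2,0,0,0,0],
    [0.2,0,0,0,0],
    [0.2,0,0,0,0],
  ],
  newtons=30,
)

```text
t: 5.45
tool_pos: [0.4623, -0.298, 0.189]
tool_rot: [2.261, 2.134, -0.012]
contact_force: [4.3, 1.5, -4.8]
opening: 0.0262
```

```bash
python3 st.py
```

```text
t 5.45 pos [ 462.3 -298.   189. ] jawyaw -3.3 tilt [-0.028  0.018 -0.999] F [ 4.3  1.5 -4.8] open 26.2 q [-0.7  -0.12  1.85 -0.01  1.38 -0.64]
```

Emit:
step_arm(
  moves=[
    [0.6,0,0,0,0],
    [0.6,0,0,0,0],
    [0.6,0,0.008,-0.012,0],
    [0.6,0,0.004,-0.01,0],
    [0,0,0,0,0],
    [0,0,0,0,0],
    [0,0,0,0,0],
    [0,0,0,0,0],
  ],
  newtons=30,
)

```text
t: 6.45
tool_pos: [0.4631, -0.2858, 0.1679]
tool_rot: [2.256, 2.135, -0.014]
contact_force: [-0.5, 0.2, 0.8]
opening: 0.0272
```

```bash
python3 st.py
```

```text
t 6.45 pos [ 463.1 -285.8  167.9] jawyaw -3.2 tilt [-0.031  0.02  -0.999] F [-0.5  0.2  0.8] open 27.2 q [-0.68 -0.11  1.88 -0.01  1.34 -0.62]
```

```bash
python3 - <<'E'
from h import *
pose=[.5627,.0347,-.0485]
for th in range(0,360,10):
    a,b=(W(pose,grip(np.radians(t),.06)) for t in (th,th+10)); print(th,(b-a).round(4)*1000)
E
```

```text
0 [-11.2   1.4   0.5]
10 [-10.8   3.    1.5]
20 [-10.1   4.6   2.5]
30 [-9.   6.   3.4]
40 [-7.7  7.2  4.2]
50 [-6.1  8.2  4.9]
60 [-4.4  9.   5.4]
70 [-2.5  9.5  5.7]
80 [-0.5  9.7  5.9]
90 [1.5 9.6 5.9]
100 [3.4 9.2 5.7]
110 [5.2 8.5 5.4]
120 [6.9 7.6 4.9]
130 [8.3 6.4 4.2]
140 [9.5 5.1 3.4]
150 [10.5  3.6  2.5]
160 [11.1  2.   1.5]
170 [11.3  0.3  0.5]
180 [11.2 -1.4 -0.5]
190 [10.8 -3.  -1.5]
200 [10.1 -4.6 -2.5]
210 [ 9.  -6.  -3.4]
220 [ 7.7 -7.2 -4.2]
230 [ 6.1 -8.2 -4.9]
240 [ 4.4 -9.  -5.4]
250 [ 2.5 -9.5 -5.7]
260 [ 0.5 -9.7 -5.9]
270 [-1.5 -9.6 -5.9]
280 [-3.4 -9.2 -5.7]
290 [-5.2 -8.5 -5.4]
300 [-6.9 -7.6 -4.9]
310 [-8.3 -6.4 -4.2]
320 [-9.5 -5.1 -3.4]
330 [-10.5  -3.6  -2.5]
340 [-11.1  -2.   -1.5]
350 [-11.3  -0.3  -0.5]
```

Emit:
step_arm(
  moves=[
    [0,0.001,0.005,0.003,0],
    [0,0.001,0.005,0.003,0],
    [0,0.001,0.005,0.003,0],
    [0,0.0015,0.0045,0.003,0],
  ],
)

```text
t: 6.95
tool_pos: [0.4663, -0.2673, 0.1793]
tool_rot: [2.258, 2.133, -0.022]
contact_force: [-1.2, -3.4, -3.9]
opening: 0.0269
```

```bash
python3 st.py
```

```text
t 6.95 pos [ 466.3 -267.3  179.3] jawyaw -3.2 tilt [-0.035  0.017 -0.999] F [-1.2 -3.4 -3.9] open 26.9 q [-0.65 -0.14  1.89 -0.02  1.36 -0.59]
```

Emit:
step_arm(
  moves=[
    [0,0.002,0.0048,0.0035,0],
    [0,0.0025,0.0045,0.0035,0],
    [0,0.003,0.0042,0.0035,0],
  ],
)

```text
t: 7.32
tool_pos: [0.4753, -0.2521, 0.1889]
tool_rot: [2.256, 2.132, -0.017]
contact_force: [5.4, -4.5, -9.2]
opening: 0.0272
```

```bash
python3 st.py
```

```text
t 7.33 pos [ 475.3 -252.1  188.9] jawyaw -3.2 tilt [-0.034  0.02  -0.999] F [ 5.4 -4.5 -9.2] open 27.2 q [-0.62 -0.15  1.88 -0.02  1.38 -0.56]
```

Emit:
step_arm(
  moves=[
    [0.4,0,-0.003,0,0],
    [0.4,0,0,0.006,0],
    [0.4,0.008,0,0.006,0],
    [0.4,0.008,0,0.006,0],
    [0.4,0.008,0,0.006,0],
  ],
)

```text
t: 7.95
tool_pos: [0.4945, -0.25, 0.2109]
tool_rot: [2.274, 2.147, -0.022]
contact_force: [-3.8, 2.6, -3.4]
opening: 0.0342
```

```bash
cat > look.py <<'E'
import sys
from st import *
n=sys.argv[1]
st()
p=snap('top','t'+n);q=snap('scene','s'+n)
a=cv2.imread('pics/t%s.png'%n)[170:300,270:420];b=cv2.imread('pics/s%s.png'%n)[180:310,120:270]
f=lambda a:cv2.resize(a,(395,342),interpolation=cv2.INTER_CUBIC)
cv2.imwrite('pics/m%s.png'%n,np.hstack([f(a),f(b)]))
E
python3 look.py 2
```

```text
t 7.95 pos [ 494.5 -250.   210.9] jawyaw -3.3 tilt [-0.02   0.001 -1.   ] F [-3.8  2.6 -3.4] open 34.2 q [-0.59 -0.11  1.81 -0.02  1.43 -0.53]
```

View pics/m2.png

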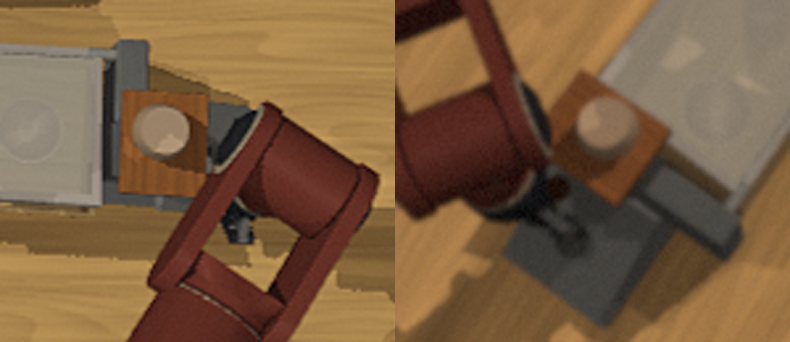

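Emit:
step_arm(
  moves=[
    [0.4,0.008,-0.004,0.003,0],
    [0.4,0.009,-0.001,0.001,0],
    [0.4,0.009,-0.001,0.001,0],
  ],
)

```text
t: 8.43
tool_pos: [0.5201, -0.2559, 0.2154]
tool_rot: [2.276, 2.148, -0.025]
contact_force: [-2.9, -0.9, -1.0]
opening: 0.034
```

```bash
python3 look.py 3
```

```text
t 8.43 pos [ 520.1 -255.9  215.4] jawyaw -3.3 tilt [-0.02  -0.003 -1.   ] F [-2.9 -0.9 -1. ] open 34.0 q [-0.58 -0.05  1.74 -0.02  1.44 -0.52]
```

View pics/m3.png

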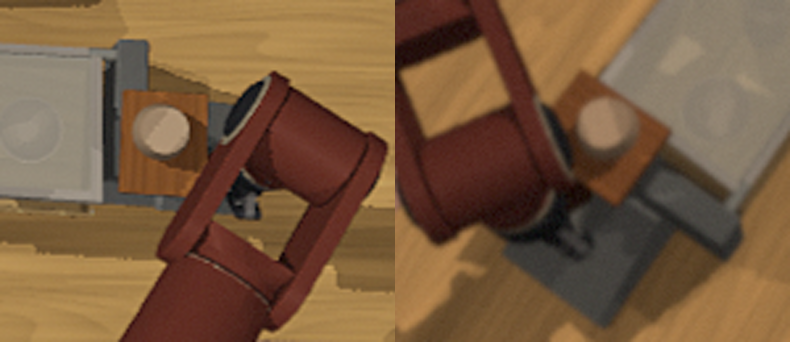

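Emit:
step_arm(
  moves=[
    [0.4,0.01,0.001,0,0],
    [0.4,0.01,0,0,0],
    [0.4,0.01,0,-0.001,0],
    [0.4,0.01,0,-0.002,0],
  ],
)

```text
t: 9.02
tool_pos: [0.5631, -0.2575, 0.2154]
tool_rot: [2.272, 2.143, -0.028]
contact_force: [-4.5, -1.9, 2.2]
opening: 0.0339
```

```bash
python3 look.py 4
```

```text
t 9.03 pos [ 563.1 -257.5  215.4] jawyaw -3.3 tilt [-0.026  0.001 -1.   ] F [-4.5 -1.9  2.2] open 33.9 q [-0.54  0.04  1.65 -0.02  1.44 -0.48]
```

View pics/m4.png

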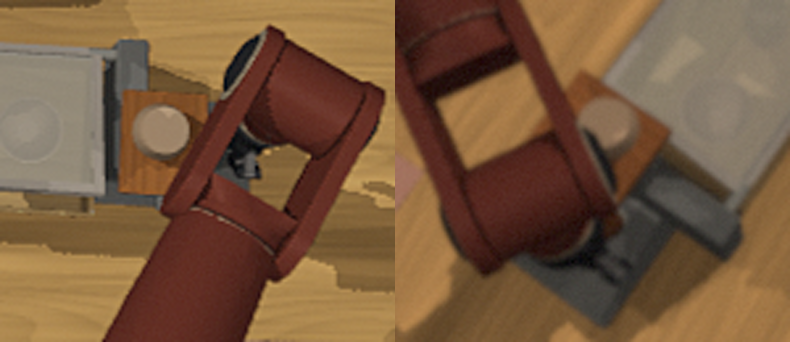

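Emit:
step_arm(
  moves=[
    [0.4,0.008,0.001,-0.005,0],
    [0.4,0.008,0.001,-0.006,0],
    [0.4,0.006,0.001,-0.006,0],
    [0,0,0,-0.004,0],
    [0,0,0,0,0],
    [0,0,0,0,0],
    [0,0,0,0,0],
  ],
)

```text
t: 10.0
tool_pos: [0.5878, -0.2561, 0.1968]
tool_rot: [2.268, 2.139, -0.031]
contact_force: [-4.6, -0.3, 3.1]
opening: 0.0264
```

```bash
python3 look.py 5
```

```text
t 10.0 pos [ 587.8 -256.1  196.8] jawyaw -3.3 tilt [-0.031  0.003 -1.   ] F [-4.6 -0.3  3.1] open 26.4 q [-0.52  0.1   1.62 -0.03  1.4  -0.45]
```

View pics/m5.png

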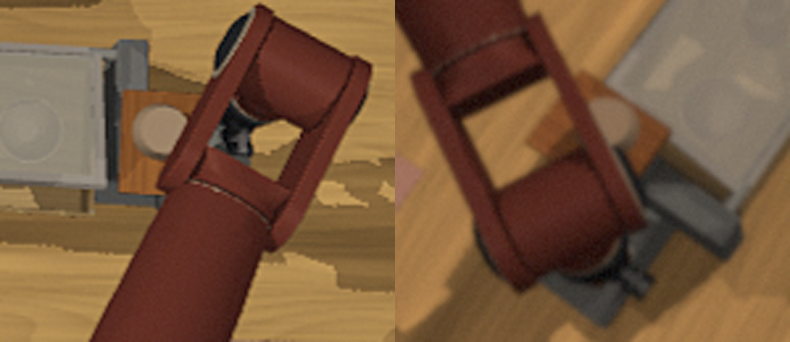

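Emit:
step_arm(
  moves=[
    [0,0.002,-0.004,-0.0025,0],
    [0,0.0025,-0.0065,-0.004,0],
    [0,0.001,-0.0095,-0.006,0],
    [0,-0.0005,-0.0095,-0.006,0],
  ],
  newtons=40,
)

```text
t: 10.6
tool_pos: [0.593, -0.285, 0.1792]
tool_rot: [2.268, 2.142, -0.03]
contact_force: [-5.7, 1.2, 6.2]
opening: 0.026
```

```bash
python3 st.py
```

```text
t 10.6 pos [ 593.  -285.   179.2] jawyaw -3.3 tilt [-0.029  0.003 -1.   ] F [-5.7  1.2  6.2] open 26.0 q [-0.55  0.16  1.59 -0.02  1.38 -0.49]
```

Emit:
step_arm(
  moves=[
    [0,-0.0015,-0.0095,-0.0065,0],
    [0,-0.0035,-0.009,-0.0065,0],
    [0,-0.005,-0.0085,-0.006,0],
    [0,-0.007,-0.0075,-0.0055,0],
  ],
)

```text
t: 11.1
tool_pos: [0.5733, -0.319, 0.1578]
tool_rot: [2.276, 2.148, -0.031]
contact_force: [-8.0, 7.2, 12.0]
opening: 0.0259
```

```bash
python3 st.py
```

```text
t 11.1 pos [ 573.3 -319.   157.8] jawyaw -3.3 tilt [-0.023 -0.005 -1.   ] F [-8.   7.2 12. ] open 25.9 q [-0.61  0.17  1.61 -0.02  1.35 -0.55]
```

Emit:
step_arm(
  moves=[
    [0,-0.0085,-0.006,-0.004,0],
    [0,-0.0097,-0.0047,-0.0032,0],
    [0,-0.0106,-0.0032,-0.0022,0],
    [0,-0.0112,-0.0016,-0.0012,0],
    [0,-0.0113,0,-0.0002,0],
  ],
)

```text
t: 11.72
tool_pos: [0.526, -0.3333, 0.1481]
tool_rot: [2.269, 2.143, -0.008]
contact_force: [2.9, -1.2, 2.0]
opening: 0.026
```

```bash
python3 st.py
```

```text
t 11.72 pos [ 526.  -333.3  148.1] jawyaw -3.2 tilt [-0.018  0.011 -1.   ] F [ 2.9 -1.2  2. ] open 26.0 q [-0.68  0.1   1.71 -0.01  1.32 -0.62]
```

Emit:
step_arm(
  moves=[
    [0,-0.0112,0.001,0.0005,0],
    [0,-0.0108,0.003,0.0015,0],
    [0,-0.0101,0.0046,0.0025,0],
    [0,-0.009,0.006,0.0034,0],
    [0,-0.0077,0.0072,0.0042,0],
  ],
)

```text
t: 12.35
tool_pos: [0.4753, -0.3099, 0.161]
tool_rot: [2.266, 2.14, -0.001]
contact_force: [8.2, 0.8, 0.7]
opening: 0.0259
```

```bash
python3 st.py
```

```text
t 12.35 pos [ 475.3 -309.9  161. ] jawyaw -3.3 tilt [-0.017  0.017 -1.   ] F [8.2 0.8 0.7] open 25.9 q [-0.71 -0.05  1.83 -0.    1.33 -0.65]
```

Emit:
step_arm(
  moves=[
    [0,-0.0055,0.0083,0.005,0],
    [0,-0.0037,0.009,0.0052,0],
    [0,-0.0019,0.0094,0.0055,0],
    [0,0,0.0095,0.0055,0],
    [0,0.002,0.009,0.0055,0],
  ],
)

```text
t: 12.98
tool_pos: [0.4644, -0.2653, 0.188]
tool_rot: [2.258, 2.134, -0.006]
contact_force: [5.7, -4.1, -3.2]
opening: 0.0259
```

```bash
python3 look.py 6
```

```text
t 12.97 pos [ 464.4 -265.3  188. ] jawyaw -3.2 tilt [-0.027  0.022 -0.999] F [ 5.7 -4.1 -3.2] open 25.9 q [-0.65 -0.16  1.89 -0.01  1.38 -0.6 ]
```

View pics/m6.png

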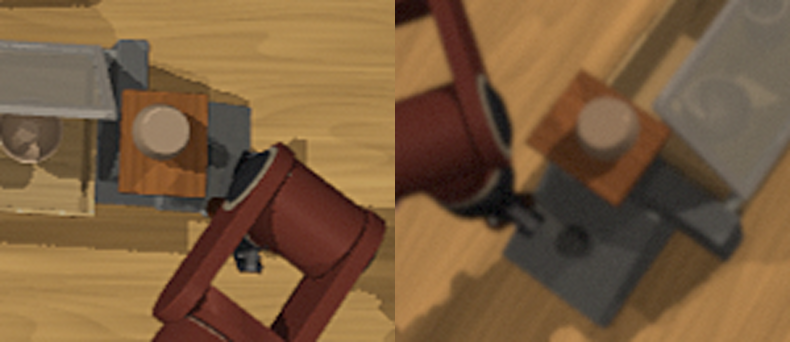

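View pics/s6.png

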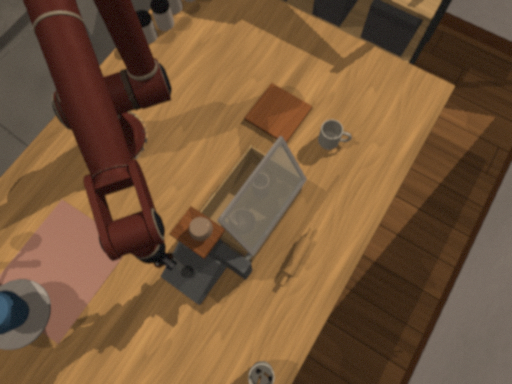

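Emit:
step_arm(
  moves=[
    [0,0.003,0.0045,0.003,0],
    [0,0.003,0.0042,0.003,0],
    [0,0.003,0.0035,0.002,0],
    [0.4,0,-0.003,0,0],
    [0.4,0,0,0.004,0],
    [0.4,0.008,0,0.005,0],
    [0.4,0.008,-0.002,0.005,0],
    [0.4,0.008,-0.002,0.004,0],
  ],
)

```text
t: 14.08
tool_pos: [0.4858, -0.253, 0.2061]
tool_rot: [-2.281, -2.152, 0.028]
contact_force: [-6.9, 2.5, -3.3]
opening: 0.0342
```

```bash
python3 look.py 7
```

```text
t 14.07 pos [ 485.8 -253.   206.1] jawyaw -3.4 tilt [-0.009 -0.016 -1.   ] F [-6.9  2.5 -3.3] open 34.2 q [-0.61 -0.11  1.81 -0.02  1.45 -0.55]
```

View pics/m7.png

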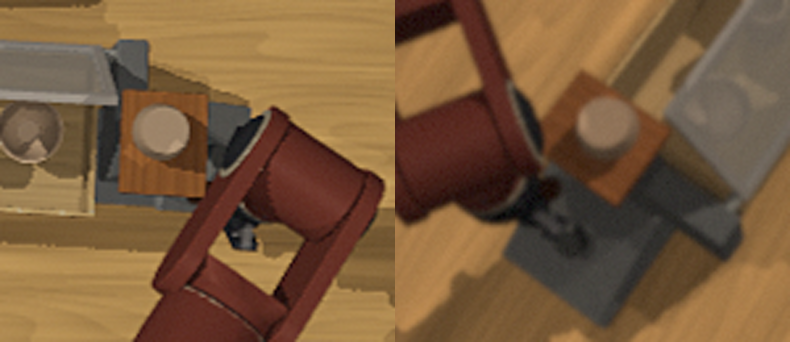

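Emit:
step_arm(
  moves=[
    [0.4,0.009,-0.0005,0.004,0],
    [0.4,0.009,-0.001,0.003,0],
    [0.4,0.009,-0.0005,0.002,0],
    [0.4,0.009,0,0.001,0],
  ],
)

```text
t: 14.68
tool_pos: [0.5216, -0.2542, 0.2143]
tool_rot: [-2.277, -2.148, 0.031]
contact_force: [-3.8, -0.1, -2.1]
opening: 0.0342
```

```bash
python3 st.py
```

```text
t 14.68 pos [ 521.6 -254.2  214.3] jawyaw -3.4 tilt [-0.007 -0.022 -1.   ] F [-3.8 -0.1 -2.1] open 34.2 q [-0.57 -0.03  1.73 -0.02  1.46 -0.51]
```

Emit:
step_arm(
  moves=[
    [0.4,0.01,-0.001,0.0005,0],
    [0.4,0.01,0,0,0],
    [0.4,0.01,0,-0.001,0],
    [0.4,0.01,0,-0.002,0],
    [0.4,0.008,0.001,-0.005,0],
    [0.4,0.008,0.001,-0.006,0],
    [0.4,0.006,0.001,-0.006,0],
    [0,0,0,-0.006,0],
    [0,0,0,0,0],
    [0,0,0,0,0],
    [0,0,0,0,0],
  ],
)

```text
t: 16.05
tool_pos: [0.5905, -0.2574, 0.1935]
tool_rot: [2.285, 2.152, -0.04]
contact_force: [-4.4, -1.3, 3.0]
opening: 0.0252
```

```bash
python3 look.py 8
```

```text
t 16.05 pos [ 590.5 -257.4  193.5] jawyaw -3.4 tilt [-0.02  -0.016 -1.   ] F [-4.4 -1.3  3. ] open 25.2 q [-0.52  0.13  1.6  -0.03  1.42 -0.45]
```

View pics/m8.png

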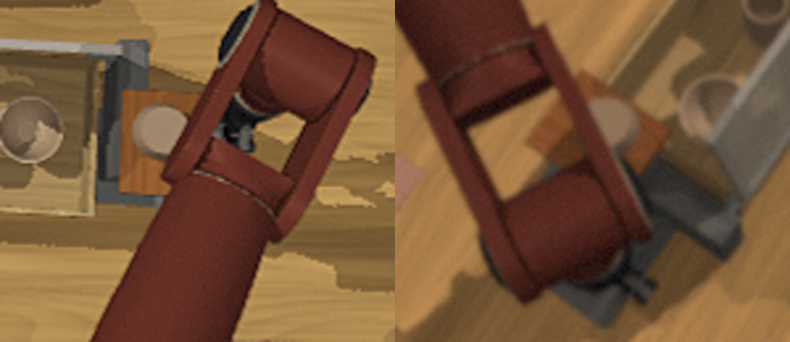

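Emit:
step_arm(
  moves=[
    [0,0.0015,-0.006,-0.0045,0],
    [0,0.001,-0.009,-0.0065,0],
    [0,-0.0005,-0.0095,-0.0065,0],
    [0,-0.0015,-0.0095,-0.0065,0],
    [0,-0.0035,-0.009,-0.006,0],
  ],
)

```text
t: 16.77
tool_pos: [0.5863, -0.3003, 0.1671]
tool_rot: [-2.284, -2.154, 0.044]
contact_force: [-9.5, 3.6, 9.1]
opening: 0.0249
```

```bash
python3 st.py
```

```text
t 16.77 pos [ 586.3 -300.3  167.1] jawyaw -3.4 tilt [-0.019 -0.02  -1.   ] F [-9.5  3.6  9.1] open 24.9 q [-0.57  0.18  1.58 -0.03  1.39 -0.51]
```

Emit:
step_arm(
  moves=[
    [0,-0.0055,-0.0084,-0.0055,0],
    [0,-0.0072,-0.0074,-0.005,0],
    [0,-0.0086,-0.0061,-0.004,0],
    [0,-0.0097,-0.0048,-0.0032,0],
    [0,-0.0104,-0.0033,-0.0023,0],
  ],
)

```text
t: 17.4
tool_pos: [0.5489, -0.3263, 0.1504]
tool_rot: [2.283, 2.157, -0.021]
contact_force: [2.3, 0.1, 2.7]
opening: 0.0252
```

```bash
python3 st.py
```

```text
t 17.4 pos [ 548.9 -326.3  150.4] jawyaw -3.3 tilt [-0.01  -0.008 -1.   ] F [2.3 0.1 2.7] open 25.2 q [-0.65  0.15  1.65 -0.01  1.35 -0.59]
```

Emit:
step_arm(
  moves=[
    [0,-0.0105,-0.002,-0.0015,0],
    [0,-0.009,-0.001,-0.0005,0],
    [0,-0.005,0,0,0],
    [0,-0.004,0,0,0],
  ],
)

```text
t: 17.9
tool_pos: [0.5251, -0.3288, 0.1485]
tool_rot: [2.272, 2.148, 0.0]
contact_force: [21.3, 0.2, -8.3]
opening: 0.0249
```

```bash
python3 st.py
```

```text
t 17.9 pos [ 525.1 -328.8  148.5] jawyaw -3.2 tilt [-0.01   0.011 -1.   ] F [21.3  0.2 -8.3] open 24.9 q [-0.68  0.09  1.71 -0.    1.32 -0.62]
```

Emit:
step_arm(
  moves=[
    [0,-0.001,0,0,0],
    [0.8,0,0,0,0],
    [0.8,0,0,0,0],
    [0.8,0,0,0,0],
    [0.8,0,-0.01,0.03,0],
    [0.8,0,-0.01,0.04,0],
    [0.8,0,0,0.05,0],
    [0.8,-0.02,0,0.05,0],
    [1,-0.04,0.02,0.05,0],
    [1,-0.04,0.04,0.02,0],
    [1,-0.02,0.05,0,0],
    [1,0,0.05,0,0],
    [1,0,0.05,0,0],
  ],
)

```text
t: 19.52
tool_pos: [0.3965, -0.1371, 0.3861]
tool_rot: [2.288, 2.141, -0.007]
contact_force: [-0.1, 0.8, 0.1]
opening: 0.085
```

```bash
python3 - <<'E'
from st import *
st()
p=snap('top','t9');q=snap('scene','s9')
for c in (p,q):
  for n in ('beaker','bowl','board','mug','lid','crank'): print(n,[(np.round(d['bbox'],1).tolist(),round(d['p'],2)) for d in ctrl.spot_in(c,n)[:2]])
a=cv2.imread('pics/t9.png')[160:290,120:400];cv2.imwrite('pics/t9c.png',cv2.resize(a,None,fx=2.8,fy=2.8,interpolation=cv2.INTER_CUBIC))
E
```

```text
t 19.52 pos [ 396.5 -137.1  386.1] jawyaw -3.8 tilt [-0.009  0.003 -1.   ] F [-0.1  0.8  0.1] open 85.0 q [-0.51 -0.5   1.83 -0.01  1.81 -0.44]
beaker [([237.1, 214.2, 250.0, 230.2], 0.74), ([348.6, 225.8, 388.4, 232.0], 0.7)]
bowl [([266.5, 204.5, 291.8, 234.7], 0.72)]
board [([135.4, 225.7, 190.6, 280.0], 0.78)]
mug [([147.5, 172.7, 175.8, 204.6], 0.88)]
lid []
crank [([344.4, 225.4, 386.4, 231.5], 0.77)]
beaker [([251.0, 173.7, 266.6, 198.2], 0.74)]
bowl [([225.1, 209.2, 256.4, 233.8], 0.62)]
board [([244.3, 82.8, 310.1, 146.4], 0.62)]
mug [([317.5, 121.7, 353.8, 151.3], 0.76)]
lid [([250.1, 154.6, 319.7, 251.8], 0.63)]
crank [([161.5, 268.6, 193.1, 305.8], 0.81)]
```

View pics/t9c.png

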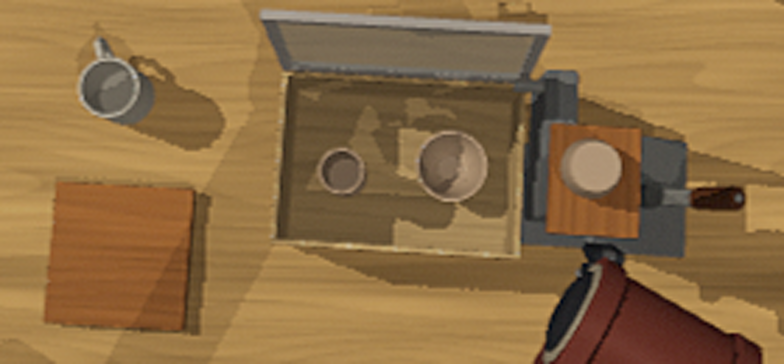

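View pics/s9.png

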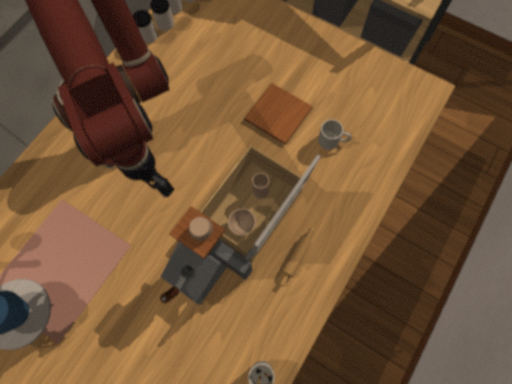

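```bash
python3 - <<'E'
from h import *
pose=[.5627,.0347,-.0485]
p=ctrl.get_image('top');q=ctrl.get_image('scene')
for th in (-10,-5,0,5): print(th,[ [proj(c,W(pose,grip(np.radians(th),s)))[0].round(1) for s in (.024,.086)] for c in (p,q)])
print('lid',[ (a,[proj(c,W(pose,lidpt(np.radians(a),.206,y,-.0)))[0].round(1) for y in (.146,-.146) for c in (p,q)]) for a in (90,95)])
print('beaker top',onplane(p,(120+342/2.8-.3,160+172/2.8-.3),.111))
a=cv2.cvtColor(q['color'],cv2.COLOR_RGB2BGR)[140:320,150:340];cv2.imwrite('pics/s9c.png',cv2.resize(a,None,fx=3.3,fy=3.3,interpolation=cv2.INTER_CUBIC))
a=cv2.cvtColor(p['color'],cv2.COLOR_RGB2BGR)[190:250,225:400];cv2.imwrite('pics/t9d.png',cv2.resize(a,None,fx=4.5,fy=4.5,interpolation=cv2.INTER_CUBIC))
E
```

```text
-10 [[array([368.4, 227.1]), array([383.2, 226.9])], [array([178. , 291.7]), array([166.8, 299.8])]]
-5 [[array([368.5, 228.8]), array([383.4, 228.7])], [array([176.4, 290.7]), array([165.1, 298.8])]]
0 [[array([368.5, 230.6]), array([383.4, 230.5])], [array([174.8, 289.7]), array([163.4, 297.7])]]
5 [[array([368.4, 232.3]), array([383.3, 232.3])], [array([173.3, 288.5]), array([161.9, 296.4])]]
lid [(90, [array([212.2, 171.7]), array([311.8, 150.3]), array([316.5, 178. ]), array([247.9, 239.3])]), (95, [array([212.8, 165.5]), array([317.5, 153.9]), array([316.8, 171.8]), array([253.8, 243.5])])]
beaker top [0.55051286 0.10364619 0.111     ]
```

View pics/s9c.png

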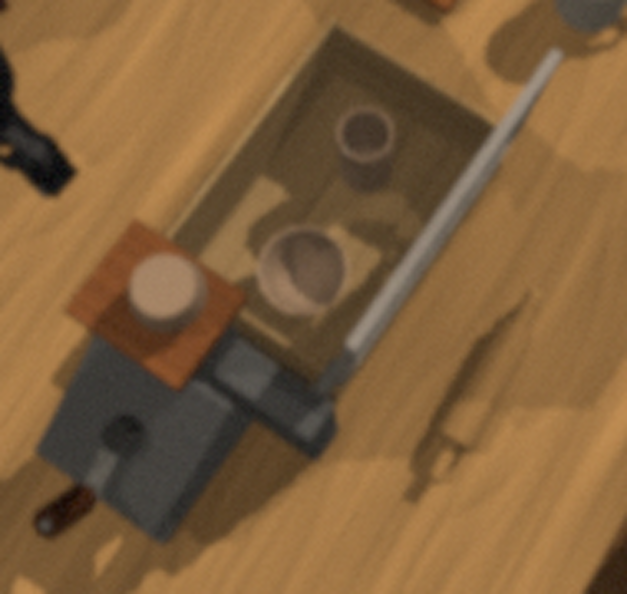

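View pics/t9d.png

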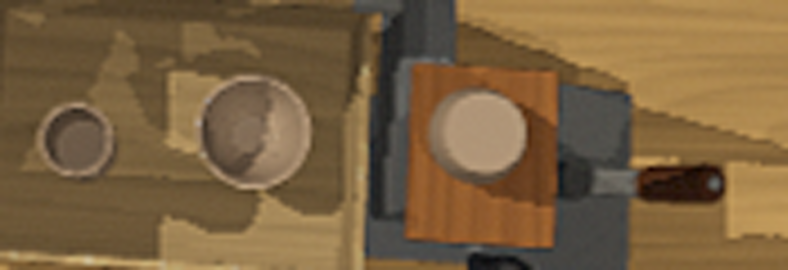

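```bash
python3 - <<'E'
from h import *
q=ctrl.get_image('scene');p=ctrl.get_image('top')
print(onplane(q,(260.3,180.),.111),onplane(p,(241.5,220.9),.111))
print('bowl',onplane(p,(225+254/4.5-.4,190+132/4.5-.4),.056))
for c,pts in((p,[(120+x/2.8-.3,160+y/2.8-.3) for x,y in [(57,181),(194,188),(184,330),(45,322)]]),): 
    B=[onplane(c,u,.018) for u in pts];print(np.round(B,3).tolist(),np.mean(B,0))
E
```

```text
[0.55437653 0.10326944 0.111     ] [0.55126237 0.10481651 0.111     ]
bowl [ 0.56409922 -0.03004242  0.056     ]
[[0.539, 0.479, 0.018], [0.533, 0.3, 0.018], [0.353, 0.306, 0.018], [0.36, 0.484, 0.018]] [0.44640346 0.39200952 0.018     ]
```

Emit:
step_arm(
  moves=[
    [1,0,0.05,0.01,0],
    [1,0.01,0.05,0,0],
    [1,0.03,0.05,0,0],
    [1,0.04,0.045,-0.03,0],
    [1,0.04,0.03,-0.05,0],
    [1,0.03,0.015,-0.05,0],
    [1,0,0,-0.04,0],
    [1,0,0,0,0],
  ],
)

```text
t: 21.42
tool_pos: [0.5427, 0.1031, 0.2311]
tool_rot: [2.285, 2.138, -0.0]
contact_force: [-0.9, 0.6, 0.2]
opening: 0.0855
```

```bash
python3 st.py
```

```text
t 21.43 pos [542.7 103.1 231.1] jawyaw -3.8 tilt [-0.009  0.009 -1.   ] F [-0.9  0.6  0.2] open 85.5 q [ 0.06 -0.13  1.79 -0.01  1.47  0.13]
```

Emit:
step_arm(
  moves=[
    [1,0.01,0.001,-0.03,0],
    [1,0,0,-0.03,0],
    [1,0,0,-0.03,0],
    [1,0,0,0,0],
    [1,0,0,0,0],
  ],
)

```text
t: 22.05
tool_pos: [0.5597, 0.1036, 0.1533]
tool_rot: [2.277, 2.128, 0.023]
contact_force: [0.9, -0.2, 0.4]
opening: 0.0853
```

```bash
python3 - <<'E'
from st import *
st()
p=snap('top','t10');q=snap('scene','s10')
a=cv2.imread('pics/t10.png')[170:270,200:320];b=cv2.imread('pics/s10.png')[130:230,200:320]
f=lambda a:cv2.resize(a,(395,330),interpolation=cv2.INTER_CUBIC)
cv2.imwrite('pics/m10.png',np.hstack([f(a),f(b)]))
E
```

```text
t 22.05 pos [559.7 103.6 153.3] jawyaw -3.9 tilt [-0.006  0.029 -1.   ] F [ 0.9 -0.2  0.4] open 85.3 q [ 0.06 -0.04  1.84 -0.01  1.31  0.13]
```

View pics/m10.png

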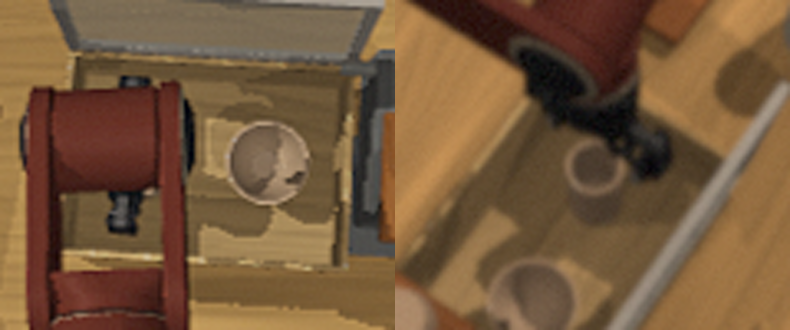

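Emit:
step_arm(
  moves=[
    [1,-0.006,0.001,0,0],
    [1,-0.002,0,-0.02,0],
    [1,-0.002,0,-0.025,0],
    [1,-0.002,0,-0.02,0],
    [1,0,0,-0.01,0],
    [1,0,0,0,0],
  ],
)

```text
t: 22.9
tool_pos: [0.5459, 0.1049, 0.0748]
tool_rot: [2.276, 2.128, 0.025]
contact_force: [0.8, -0.3, -0.6]
opening: 0.0854
```

```bash
python3 st.py
```

```text
t 22.9 pos [545.9 104.9  74.8] jawyaw -3.9 tilt [-0.006  0.03  -1.   ] F [ 0.8 -0.3 -0.6] open 85.4 q [ 0.06  0.02  1.92 -0.01  1.17  0.13]
```

Emit:
step_arm(
  moves=[
    [1,0.006,0,-0.004,0],
    [1,0.001,0,-0.004,0],
    [0.3,0,0,0,0],
    [0.3,0,0,0,0],
    [0.3,0,0,0,0],
    [0.3,0,0,0,0],
  ],
  newtons=30,
)

```text
t: 23.65
tool_pos: [0.555, 0.1049, 0.0684]
tool_rot: [2.274, 2.126, 0.029]
contact_force: [-0.4, -0.3, -0.5]
opening: 0.0546
```

```bash
python3 st.py
```

```text
t 23.65 pos [555.  104.9  68.4] jawyaw -3.9 tilt [-0.006  0.034 -0.999] F [-0.4 -0.3 -0.5] open 54.6 q [ 0.06  0.05  1.9  -0.01  1.16  0.13]
```

Emit:
step_arm(
  moves=[
    [0.3,0,0,0.02,0],
    [0.3,0,0,0.04,0],
    [0.3,0,0,0.04,0],
    [0.3,-0.003,0,0.04,0],
    [0.3,-0.003,0,0.04,0],
    [0.3,0,0,0.02,0],
    [0.3,-0.01,0.03,0,0],
    [0.3,-0.013,0.04,0,0],
  ],
)

```text
t: 24.65
tool_pos: [0.5241, 0.1743, 0.2818]
tool_rot: [2.277, 2.118, 0.035]
contact_force: [-0.7, -0.2, -1.4]
opening: 0.0546
```

```bash
python3 - <<'E'
from st import *
st()
p=snap('top','t11');q=snap('scene','s11')
E
```

```text
t 24.65 pos [524.1 174.3 281.8] jawyaw -4.1 tilt [-0.005  0.038 -0.999] F [-0.7 -0.2 -1.4] open 54.6 q [ 0.19 -0.17  1.74 -0.01  1.53  0.27]
```

View pics/s11.png

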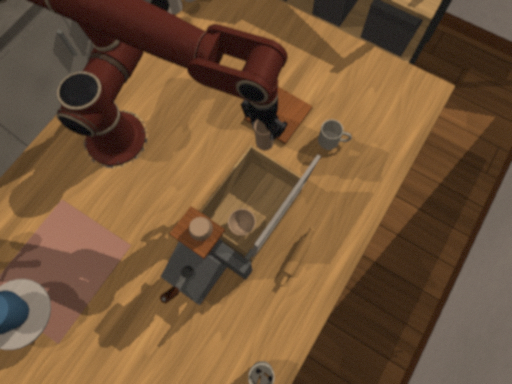

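Emit:
step_arm(
  moves=[
    [0.3,-0.015,0.04,0,0],
    [0.3,-0.015,0.045,0,0],
    [0.3,-0.015,0.045,-0.02,0],
    [0.3,-0.015,0.04,-0.03,0],
    [0.3,-0.01,0.03,-0.03,0],
    [0.3,-0.005,0.01,-0.03,0],
    [0.3,0,0,0,0],
  ],
)

```text
t: 25.62
tool_pos: [0.4454, 0.3893, 0.1666]
tool_rot: [2.272, 2.123, 0.027]
contact_force: [0.1, -1.0, -1.4]
opening: 0.0541
```

```bash
python3 st.py
```

```text
t 25.62 pos [445.4 389.3 166.6] jawyaw -3.9 tilt [-0.009  0.035 -0.999] F [ 0.1 -1.  -1.4] open 54.1 q [ 0.61  0.01  1.77 -0.03  1.34  0.68]
```

Emit:
step_arm(
  moves=[
    [0.3,0,0.001,-0.025,0],
    [0.3,0,0,-0.025,0],
    [0.3,0,0,-0.015,0],
    [0.3,0,0,-0.006,0],
    [0.3,0,0,0,0],
  ],
)

```text
t: 26.25
tool_pos: [0.451, 0.3894, 0.101]
tool_rot: [2.273, 2.117, 0.041]
contact_force: [0.4, 0.1, -1.1]
opening: 0.0542
```

```bash
python3 st.py
```

```text
t 26.25 pos [451.  389.4 101. ] jawyaw -4.1 tilt [-0.005  0.044 -0.999] F [ 0.4  0.1 -1.1] open 54.2 q [ 0.6   0.08  1.81 -0.03  1.22  0.68]
```

Emit:
step_arm(
  moves=[
    [0.3,-0.001,0,-0.008,0],
    [0.3,0,0,-0.006,0],
    [0.3,0,0,-0.003,0],
    [0.3,0,0,-0.002,0],
    [0.3,0,0,0,0],
  ],
)

```text
t: 26.88
tool_pos: [0.4511, 0.3902, 0.083]
tool_rot: [2.272, 2.116, 0.046]
contact_force: [-0.6, 0.1, -1.2]
opening: 0.0541
```

```bash
python3 st.py
```

```text
t 26.88 pos [451.1 390.2  83. ] jawyaw -4.1 tilt [-0.003  0.047 -0.999] F [-0.6  0.1 -1.2] open 54.1 q [ 0.6   0.1   1.82 -0.03  1.18  0.69]
```

Emit:
step_arm(
  moves=[
    [0.3,0,0,-0.0015,0],
    [0.3,0,0,-0.0015,0],
    [0.3,0,0,-0.001,0],
  ],
)

```text
t: 27.25
tool_pos: [0.4514, 0.3906, 0.0816]
tool_rot: [2.272, 2.117, 0.046]
contact_force: [-2.8, -2.9, 4.4]
opening: 0.0545
```

```bash
python3 st.py
```

```text
t 27.25 pos [451.4 390.6  81.6] jawyaw -4.1 tilt [-0.003  0.046 -0.999] F [-2.8 -2.9  4.4] open 54.5 q [ 0.6   0.11  1.82 -0.03  1.18  0.69]
```

Contact with the board. Release and withdraw.

Emit:
step_arm(
  moves=[
    [0.8,0,0,0,0],
    [1,0,0,0,0],
    [1,0,0,0,0],
    [1,0,0,0,0],
    [1,0,0,0.015,0],
    [1,0,0,0.03,0],
    [1,0,0,0.04,0],
    [1,0,0,0.05,0],
    [1,-0.03,-0.02,0.05,0],
    [1,-0.03,-0.04,0.02,0],
    [1,0,-0.04,0,0],
    [1,0,-0.04,0,0],
    [1,0,-0.04,0,0],
    [1,0,0,0,0],
  ],
)

```text
t: 29.0
tool_pos: [0.3899, 0.2064, 0.3053]
tool_rot: [2.265, 2.114, 0.074]
contact_force: [-0.0, -0.1, -0.7]
opening: 0.0854
```

```bash
python3 - <<'E'
from st import *
st()
p=snap('top','t12');q=snap('scene','s12')
a=cv2.imread('pics/t12.png')[150:290,110:400];b=cv2.imread('pics/s12.png')[60:320,140:380]
cv2.imwrite('pics/t12c.png',cv2.resize(a,None,fx=2.7,fy=2.7,interpolation=cv2.INTER_CUBIC))
cv2.imwrite('pics/s12c.png',cv2.resize(b,None,fx=2.3,fy=2.3,interpolation=cv2.INTER_CUBIC))
for c in (p,q):
  for n in ('beaker','bowl','mug','rolling_pin'): print(n,[(np.round(d['bbox'],1).tolist(),round(d['p'],2)) for d in ctrl.spot_in(c,n)[:1]])
pose=[.5627,.0347,-.0485]
for th in (-5,0): print(th,[ proj(c,W(pose,grip(np.radians(th),.086)))[0].round(1) for c in (p,q)])
E
```

```text
t 29.0 pos [389.9 206.4 305.3] jawyaw -4.0 tilt [ 0.006  0.064 -0.998] F [-0.  -0.1 -0.7] open 85.4 q [ 0.33 -0.48  1.95 -0.02  1.61  0.4 ]
beaker [([148.9, 240.7, 169.9, 257.2], 0.85)]
bowl [([267.0, 206.1, 293.3, 232.0], 0.65)]
mug [([150.2, 174.5, 176.1, 203.1], 0.71)]
rolling_pin [([249.5, 156.7, 310.1, 169.1], 0.81)]
beaker []
bowl [([224.1, 207.0, 258.0, 232.9], 0.74)]
mug [([280.7, 226.0, 312.7, 287.1], 0.72)]
rolling_pin [([278.2, 228.7, 312.7, 284.8], 0.82)]
-5 [array([383.4, 228.7]), array([165.1, 298.8])]
0 [array([383.4, 230.5]), array([163.4, 297.7])]
```

View pics/t12c.png

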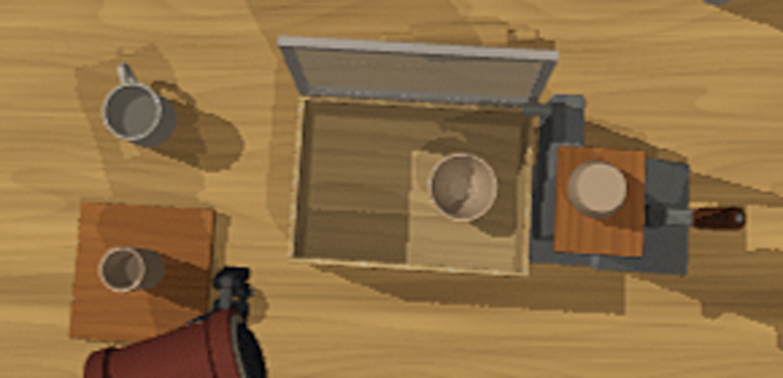

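View pics/s12c.png

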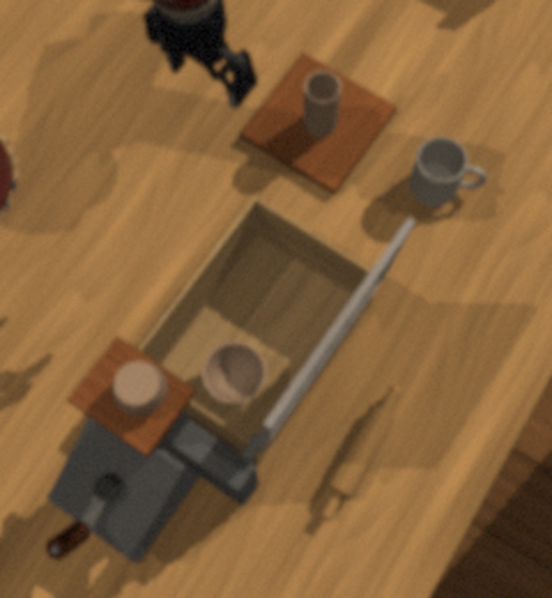

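```bash
python3 -c "
from station import ctrl
print(ctrl.finish_job())"
```

```text
the job is handed in; nothing more can be done
None
```

I wound the crank clockwise for its two turns until it stopped. I then lifted the beaker out upright and stood it on the ware board. The job was handed in at about 29 s.

- **Crank and lid:** The moves can't tilt the gripper, so I held the grip through most of each turn. Under the shelf I pushed it with partly open fingers kept to the right of the shelf edge. At the stop the wrist read about 21 N. Both cameras put the grip within about 1–2 degrees of the end position, and the lid looks fully open.
- **Beaker:** The last pictures show it standing upright near the middle of the board, with the gripper open and clear of everything.
- **Other items:** The bowl is still in the chest, and the mug and rolling pin look unmoved.
- **Disagreements:** In the last scene picture the detector missed the beaker and marked the rolling pin as the mug. Viewing the picture showed both the beaker and the mug where they should be. The tool also leaned slightly, up to about 3.7 degrees, and about 2.7 degrees when I set the beaker down. The beaker itself was off by less than a degree then, because the tool already leaned when it picked the beaker up.

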